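# Slide a turned ring round the bend of a storage bar

## Task

On the woodturner's bench, a thick wooden ring hangs on the straight long leg of the bent steel bar. Slide it along the bar and round the bend until it rests against the steel stop collar on the short leg, and let it hang there freely. Leave the slim ring, which hangs on the same bar near the end of the long leg, where it is.

Things in the scene. Friction and masses are not known exactly. Their poses are not given: they have to be found in the camera images.
- thick_ring_center (a point): centre of the thick ring of pale wood: outside diameter 56 mm, hole 34 mm, 24 mm thick, 35 g; y is its axis (it may spin about it). It hangs on the long leg, faces upright and square to the bar, its centre 12 mm below the bar's axis (118 mm above the bench). It can be pinched from above across its outside diameter, a finger on either side of the bar.
- slim_ring_center (a point): centre of the slim ring of the same wood: outside diameter 56 mm, hole 40 mm, 9 mm thick, y along its axis. It hangs on the same long leg near its end post, at least 70 mm from the thick ring. Not to be moved.
- bent_bar: fixed level steel bar, 10 mm thick, axis 130 mm above the bench, a post at each end. Origin on the bench below the point where long leg and bend meet; z up. Long leg: from there along +y, 200 mm. The other way: 60 degree arc towards +x, radius 60, centre x 60 y 0, ending at x 30 y -52 mm; then the short leg along (0.866, -0.5): stop face after 100 mm, post after 135 mm.
- stop_face (a point): point on the bar's axis at the face of the stop collar, a dark steel disc 44 mm in diameter and 12 mm thick, fixed on the short leg. +y points back along the short leg towards the bend, z up. The thick ring resting against the face has its centre 12 mm from this point along +y and 12 mm below it.
Not all that is in view belongs to the job. Leave any green or purple look-alike of the part that bears thick_ring_center alone.

How it is judged:
By the outcome, as a careful person would: the job done as asked, in the order asked, and still so for the second after the job is handed in, with the robot touching nothing.
It also fails if it takes over 42 s, if anything falls off the work surface, if the arm or the gripper's body presses on something with over 40 N, if the wrist force passes 120 N, or if a joint passes its speed limit or range.

## Robot

A 6-joint arm with a two-finger parallel gripper is mounted at the origin on the work surface. World frame = base frame: x ahead of the robot, y to its left, z up, the work surface at z = 0. Lengths are in m, angles in rad, forces in N, time in s.
With the tool pointing down it reaches from about 0.35 to 0.85 m from the base axis. Payload 8.1 kg.
Tool frame: the origin (TCP) lies on the mounting face of the last link; the fingertips stand 186 mm ahead of it and the grasp point (between the pads) lies 167 mm ahead of it; z points along the fingers, y is the line along which they close (so a half turn about z gives the same grasp; the last joint's range is limited). The gripper opens to 93 mm and grips with 3 to 60 N. Pads are 15 mm wide; open, the fingers measure 128 mm over their backs; the gripper's body (75 mm by 188 mm) begins 65 mm behind the grasp point.
Start: joints at [-1.227, 0.13, 1.488, -0, 1.523, -0.085], TCP at [0.249, -0.546, 0.405] pointing down, gripper open.
Joint ranges: [-2.96, 2.96], [-0.89, 2.26], [0.02, 2.5], [-1.34, 4.48], [0, 2.73], [-2.66, 2.66]. Speed limits (rad/s): [2.39, 2.39, 2.79, 3.14, 3.14, 3.14].

## Interface

Orientations are given as a rotation vector (axis times angle).
In Python, from plant import * gives the robot as it stands. The module is installed in compiled form; this text tells all that it offers.
- The arm moves only by the tool arm_command, never from a script. Its argument "increments" is a list of rows, each a list of 6 numbers: the shift along the tool's x, y, z in units of 0.2 m (1.0 is 0.2 m), then the turn, a rotation vector about the tool's x, y, z in units of pi rad (1.0 is pi rad). A call has exactly 5 rows; each row is the pose to reach, as a shift and turn from the pose commanded when the call began, along the tool's axes at that moment, turning the shorter way round; what a row does not reach only later rows make up. A row lasts 1/8 s, in which the tool goes at most 62.5 mm and 10.7 degrees, less where a joint would pass 70% of its speed; a pose out of reach is approached as far as the arm can. A call with a number of a shift or a turn outside -1 to 1 is refused whole. A call with a gripper value outside its range is refused whole. "fingers" is the closure, from -1 (fully open) to 1 (shut), set as the call begins (left out, the last holds). The fingers move at their own pace and stop on an object; "force" is the grip in N (left out, the last holds). Time passes only in rows, so rows that repeat a pose let the fingers close, or fill a call up. It gives the time, the measured TCP pose, the force, the opening and the grip force at its end, in the units of the state.
- read_state(): the state, without advancing time (a new reading comes with each control period).
- read_camera(name): name is "scene" or "top" or "wrist"; returns a dict with "image" (384x512x3 uint8, red, green, blue), "fx", "fy", "cx", "cy" (pixels), "k1" (the pictures are not rectified: a ray, as slopes to the right and down, at radius r is drawn at 1 + k1 r^2 times it, then the intrinsics apply), "T" (4x4, takes a point from camera to world coordinates). Camera axes: x right, y down, z forward; pixel columns grow to the right and rows downward; lengths in m; the calibration is good to about 2 mm. A picture is of the moment at which its call begins. There is no depth.
- close_job(): hands the job in; it is judged then, once.
The state is a dict: "t": time; "q": joint angles; "dq": joint speeds; "joint_torque": joint torques, N m; "tool_pos": TCP position; "orientation": TCP orientation; "force": force on the tool from outside, world axes, zero at the start; "wrist_torque": the same for the moment, N m; "opening": finger opening in m; "gripper_force": force on a finger pad.
Only numpy, scipy, OpenCV 4.12 (cv2) and the standard library are available. Lean on these libraries where they do the work, as an engineer would, in place of code of your own. Each camera call takes 0.05 s, during which the arm holds its last target. There are 200 camera calls.

## Working session

There is one attempt and no reset: what is moved stays moved. The work goes in short steps, Python scripts to look and compute and a tool call to move; the robot and the scene stay as the last step left them, time stands still between calls to the robot, and variables do not carry over. Pictures are saved under pics/ and viewed, at most 10 in all, crops included, and the job is handed in when it is done.

Besides the shell and the picture viewer there is one more tool, called as name(argument=value, ...), one argument or row to a line, values as JSON. arm_command: Moves the arm, as the interface text tells. Shifts and turns lie within -1 to 1; 1 stands for 0.2 m of shift or pi rad of turn. Its arguments: {"type":"object","properties":{"increments":{"type":"array","items":{"type":"array","items":{"type":"number","minimum":-1,"maximum":1}}},"fingers":{"type":"number"},"force":{"type":"number"}},"required":["increments"]}

```bash
mkdir -p pics; python3 - <<'E'
from plant import *
import cv2,numpy as np
s=read_state();print(s['t'],s['tool_pos'],s['orientation'],s['opening'],s['force'])
ims=[]
for n in("scene","top"):
    c=read_camera(n);np.savez(f'{n}.npz',**c);ims.append(c['image']);print(n,c['fx'],c['cx'],c['cy'],c['k1'],c['T'].round(3).tolist())
    cv2.imwrite(f'pics/{n}0.png',c['image'][:,:,::-1])
E
```

```text
0.0 [ 0.24940067 -0.54545257  0.4036857 ] [-3.06786625e+00 -6.67979987e-01  3.63481436e-04] 0.09322689688545066 [-0.06309731 -0.35889318 -0.3736641 ]
scene 348.0572085041549 257.05042857928606 193.2159984449051 -0.08332309113662688 [[-0.779, 0.362, -0.512, 0.89], [0.627, 0.442, -0.642, 0.462], [-0.006, -0.821, -0.571, 0.487], [0.0, 0.0, 0.0, 1.0]]
top 398.67731183101944 255.90489600065132 184.82587501560118 0.03727354406467116 [[0.004, -0.988, 0.156, 0.397], [-1.0, -0.003, 0.008, 0.039], [-0.007, -0.156, -0.988, 0.861], [0.0, 0.0, 0.0, 1.0]]
```

View pics/top0.png

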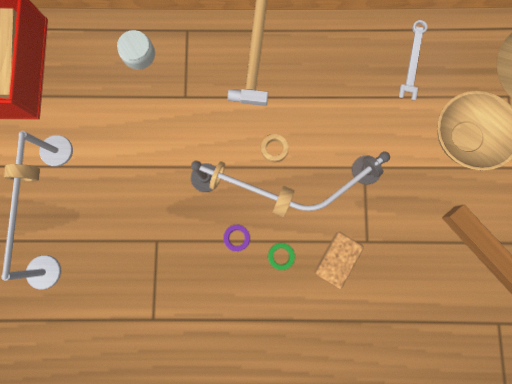

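View pics/scene0.png

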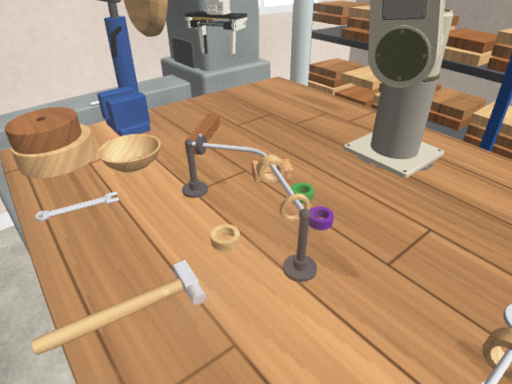

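The top view shows the bent bar running from the slim-ring post (195,167) through a bend at about (310,207) to the collar and post at about (380,158).

Pale-wood ring candidates in the top view:
- **(284,201):** a thick ring on the bent bar's long leg, by the bend.
- **(217,176):** the slim ring at the post end.
- **(274,148):** a loose ring lying on the bench.
- **(22,172):** a ring on another straight bar with white feet.
- **Green and purple rings:** lying on the bench.

(284,201) fits the description, because it is the thick ring on the long leg of the bent bar, and I'll confirm it in a crop.

```bash
cat > h.py <<'E'
import numpy as np,cv2
def K(c):return np.array([[c['fx'],0,c['cx']],[0,c['fy'],c['cy']],[0,0,1.]])
def D(c):return np.array([float(c['k1']),0,0,0,0])
def rays(c,px):
    n=cv2.undistortPoints(np.float64(px).reshape(-1,1,2),K(c),D(c))[:,0]
    return np.c_[n,np.ones(len(n))]@c['T'][:3,:3].T
def onz(c,px,z):
    d=rays(c,px);o=c['T'][:3,3];return o+d*((z-o[2])/d[:,2])[:,None]
def proj(c,P):
    T=np.linalg.inv(c['T']);p=np.float64(P)@T[:3,:3].T+T[:3,3]
    return cv2.projectPoints(p.reshape(-1,1,3),np.zeros(3),np.zeros(3),K(c),D(c))[0][:,0]
E
python3 - <<'E'
from h import *
c=dict(np.load('top.npz'))
im=c['image'];hsv=cv2.cvtColor(im,cv2.COLOR_RGB2HSV)
m=((hsv[...,1]<60)&(hsv[...,2]>110)).astype(np.uint8)
r=np.zeros_like(m);r[150:215,190:395]=1;m&=r
v,u=np.nonzero(m)
for x in range(200,390,6):
    k=v[u==x]
    if len(k):print(x,k.min(),k.max(),end=' | ')
crop=im[135:225,180:400];crop=cv2.resize(crop,None,fx=3.6,fy=3.6,interpolation=cv2.INTER_CUBIC)
cv2.imwrite('pics/crop0.png',crop[:,:,::-1])
E
```

```text
200 166 190 | 206 164 187 | 212 167 174 | 218 174 177 | 224 175 179 | 230 177 182 | 236 179 184 | 242 182 186 | 248 184 189 | 254 186 191 | 260 189 193 | 266 191 196 | 272 194 198 | 290 202 205 | 296 203 208 | 302 205 209 | 308 205 210 | 314 205 209 | 320 203 208 | 326 199 205 | 332 195 200 | 338 190 196 | 344 185 191 | 350 181 186 | 356 160 181 | 362 157 183 | 368 166 180 | 374 162 166 | 380 157 166 |
```

View pics/crop0.png

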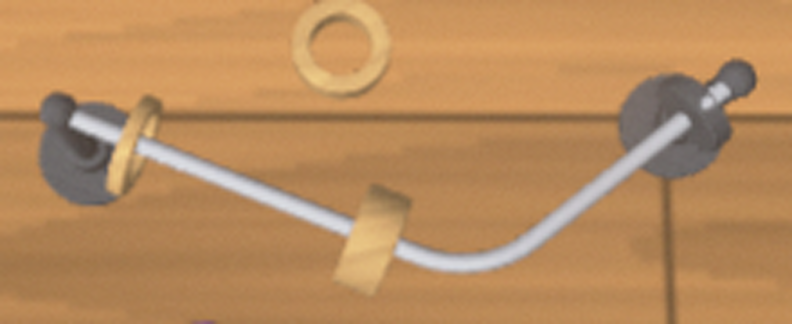

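The crop confirms it: the thick ring is at (283,202), the slim one at (217,175), and the dark collar at about (373,167) in full-image pixels. Next I fit the two legs at z=0.13.

```bash
cat >> h.py <<'E'
def barfit(c):
    hsv=cv2.cvtColor(c['image'],cv2.COLOR_RGB2HSV)
    m=((hsv[...,1]<60)&(hsv[...,2]>110));v,u=np.nonzero(m)
    f=lambda a,b:np.array([[x,(v[(u==x)&(v>150)&(v<215)]).mean()] for x in range(a,b)])
    L=onz(c,f(226,273),.13)[:,:2];S=onz(c,f(330,351),.13)[:,:2]
    def ln(P):
        vx,vy,x,y=cv2.fitLine(P.astype(np.float32),2,0,.001,.001).ravel();return np.array([x,y]),np.array([vx,vy])
    return ln(L),ln(S)
E
python3 - <<'E'
from h import *
from scipy.optimize import least_squares
c=dict(np.load('top.npz'))
(p,d),(q,e)=barfit(c)
if d[1]<0:d=-d
if e[1]>0:e=-e
print('angle',np.degrees(np.arccos(-d@e)),np.degrees(np.arctan2(d[1],d[0])),np.degrees(np.arctan2(e[1],e[0])))
t=np.linalg.solve(np.c_[d,-e],q-p);X=p+d*t[0]
O=X+d*60e-3*np.tan(np.pi/6);print('corner',X,'O',O)
# y axis angle from averaged directions
a=(np.arctan2(d[1],d[0])+np.arctan2(e[1],e[0])-np.radians(-30)+np.pi/2)/2
yaw=np.arctan2(d[1],d[0])-np.pi/2;print('yaw',np.degrees(yaw),'avg',np.degrees(a-np.pi/2))
R=np.array([[np.cos(yaw),-np.sin(yaw)],[np.sin(yaw),np.cos(yaw)]])
B=lambda x,y,z:np.r_[O+R@[x,y],z]
th=np.radians(60);
stop=(.03+.1*.866,-.052-.05)
for n,P in dict(O=B(0,0,.13),longend=B(0,.2,.13),arcend=B(.03,-.052,.13),stop=B(*stop,.13),shortpost=B(.03+.135*.866,-.052-.0675,.13)).items():
    print(n,P.round(4),proj(c,P).round(1))
# ring: mask by colour
im=c['image'];hsv=cv2.cvtColor(im,cv2.COLOR_RGB2HSV)
for y in np.arange(0.0,.08,.01):print(round(y,3),proj(c,np.array([B(0,y-.012,.13),B(0,y+.012,.13),B(-.0,y,.146)])).round(1).tolist())
print('stop pix',proj(c,[B(*stop,.13)]))
sc=dict(np.load('scene.npz'))
print('scene',proj(sc,[B(0,0,.13),B(0,.2,.13),B(.03,-.052,.13),B(*stop,.13)]).round(0).tolist())
E
```

```text
angle 59.57396 68.330635 -52.09539
corner [ 0.4618011  -0.06003856] O [ 0.4745923  -0.02784562]
yaw -21.669361 avg -21.882376520500504
O [ 0.4746 -0.0278  0.13  ] [[295.5 205.2]]
longend [0.5484 0.158  0.13  ] [[195.7 165.7]]
arcend [ 0.4833 -0.0872  0.13  ] [[327.8 200.6]]
stop [ 0.5453 -0.1657  0.13  ] [[369.3 167.7]]
shortpost [ 0.567  -0.1931  0.13  ] [[383.7 156.3]]
0.0 [[301.6, 207.7], [289.4, 202.8], [296.3, 204.3]]
0.01 [[296.5, 205.6], [284.3, 200.8], [291.1, 202.2]]
0.02 [[291.4, 203.6], [279.3, 198.8], [285.9, 200.2]]
0.03 [[286.4, 201.6], [274.2, 196.8], [280.8, 198.1]]
0.04 [[281.3, 199.6], [269.2, 194.8], [275.6, 196.1]]
0.05 [[276.3, 197.6], [264.2, 192.8], [270.5, 194.1]]
0.06 [[271.2, 195.6], [259.2, 190.8], [265.3, 192.0]]
0.07 [[266.2, 193.6], [254.2, 188.8], [260.2, 190.0]]
stop pix [[369.32148735 167.65633967]]
scene [[266.0, 158.0], [304.0, 214.0], [245.0, 149.0], [203.0, 145.0]]
```

```bash
cat >> h.py <<'E'
from scipy.spatial.transform import Rotation as Rn
O=np.array([.4746,-.0278]);YAW=-21.9
def Rz(a):a=np.radians(a);return np.array([[np.cos(a),-np.sin(a)],[np.sin(a),np.cos(a)]])
def bar(s):
    "s>0 along long leg, s<0 round bend: -> world xy, ring yaw deg"
    L=.06*np.pi/3
    if s>=0:p,a=np.array([0,s]),0
    elif s>-L:
        t=-s/.06;p=np.array([.06-.06*np.cos(t),-.06*np.sin(t)]);a=np.degrees(t)
    else:p=np.array([.03,-.05196])+(-s-L)*np.array([.866,-.5]);a=60
    return O+Rz(YAW)@p,YAW+a
def rows(targets,s):
    "targets (x,y,zgrasp,yaw) -> increments"
    R0=Rn.from_rotvec(s['orientation']);p0=np.array(s['tool_pos']);out=[]
    for x,y,z,a in targets:
        c,n=np.cos(np.radians(a)),np.sin(np.radians(a))
        R=Rn.from_matrix(np.array([[-n,c,0],[c,n,0],[0,0,-1.]]))
        out.append(np.r_[R0.inv().apply(np.array([x,y,z+.167])-p0)/.2,(R0.inv()*R).as_rotvec()/np.pi])
    print(np.array(out).round(3).tolist())
E
python3 - <<'E'
from plant import *
from h import *
s=read_state();p,a=bar(.026);print(p,a)
rows([(*p,.218,a)],s)
E
```

```text
[ 0.48429768 -0.00367626] -21.9
[[2.194, -1.975, 0.098, -0.0, -0.0, -0.242]]
```

arm_command(
  increments=[
    [0.2,-0.18,0,0,0,0],
    [0.45,-0.4,0,0,0,0],
    [0.7,-0.63,0,0,0,0],
    [0.9,-0.81,0,0,0,0],
    [0.98,-0.88,0,0,0,0],
  ],
  fingers=-1,
  force=12,
)

```text
t: 0.72
tool_pos: [0.3554, -0.3013, 0.4044]
orientation: [-3.068, -0.672, -0.0]
force: [0.7, -0.5, 0.8]
opening: 0.0929
gripper_force: 0.0
```

arm_command(
  increments=[
    [0.2,-0.18,0,0,0,-0.05],
    [0.45,-0.4,0,0,0,-0.1],
    [0.7,-0.63,0,0,0,-0.15],
    [0.9,-0.81,0,0,0,-0.2],
    [0.98,-0.88,0,0,0,-0.242],
  ],
)

```text
t: 1.35
tool_pos: [0.4602, -0.0595, 0.4044]
orientation: [-2.594, -1.77, -0.0]
force: [0.2, -0.7, 0.7]
opening: 0.0931
gripper_force: 0.0
```

```bash
python3 - <<'E'
from plant import *
from h import *
s=read_state();p,a=bar(.026);print(s['t'],s['tool_pos'])
rows([(*p,.218,a)],s)
E
```

```text
1.35 [ 0.46016183 -0.05947027  0.40438422]
[[0.304, 0.011, 0.097, -0.0, -0.0, 0.003]]
```

arm_command(
  increments=[
    [0.1,0,0.03,0,0,0],
    [0.2,0.01,0.06,0,0,0],
    [0.3,0.01,0.1,0,0,0.003],
    [0.305,0.01,0.1,0,0,0.003],
    [0.305,0.01,0.1,0,0,0.003],
  ],
)

```text
t: 1.98
tool_pos: [0.4841, -0.007, 0.3847]
orientation: [-2.61, -1.748, 0.001]
force: [-0.3, -1.4, 0.4]
opening: 0.093
gripper_force: 0.0
```

```bash
python3 - <<'E'
from plant import *
from h import *
c=read_camera('wrist');np.savez('wrist.npz',**c);s=read_state();print(s['tool_pos'],c['T'].round(3).tolist())
cv2.imwrite('pics/w1.png',c['image'][:,:,::-1])
for y in(.0,.026,.05,.1,.15,.175):print(y,proj(c,[[*bar(y)[0],.13],[*bar(y)[0],.146]]).round(0).tolist())
E
```

```text
[ 0.48409713 -0.00718066  0.38493847] [[0.925, -0.365, -0.102, 0.512], [-0.379, -0.891, -0.248, 0.062], [0.0, 0.268, -0.963, 0.365], [0.0, 0.0, 0.0, 1.0]]
0.0 [[256.0, 226.0], [256.0, 233.0]]
0.026 [[256.0, 200.0], [256.0, 206.0]]
0.05 [[255.0, 175.0], [255.0, 179.0]]
0.1 [[255.0, 117.0], [255.0, 117.0]]
0.15 [[254.0, 53.0], [254.0, 47.0]]
0.175 [[254.0, 18.0], [254.0, 10.0]]
```

View pics/w1.png

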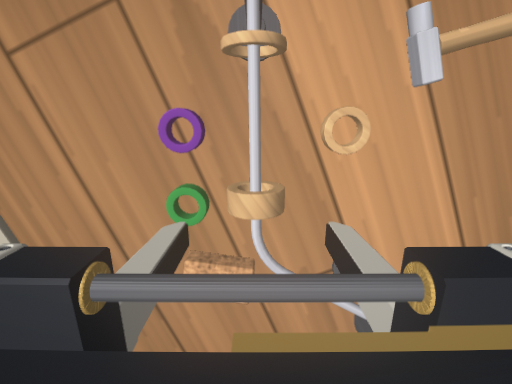

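The wrist view shows the bar along column 255, exactly as the fit predicts, with the slim ring at (254,42). The thick ring is at (256,200), and its top edges at rows 193 and 218 put its centre at s = 26 mm, so the estimate holds. Next I descend.

```bash
python3 - <<'E'
from plant import *
from h import *
s=read_state();p,a=bar(.026);print(s['t'],s['tool_pos'])
rows([(*p,.218,a),(*p,.118,a)],s)
E
```

```text
2.025 [ 0.48409713 -0.00718066  0.38493847]
[[0.017, -0.006, -0.0, 0.0, 0.0, -0.003], [0.017, -0.006, 0.5, 0.0, 0.0, -0.003]]
```

arm_command(
  increments=[
    [0.017,-0.006,0.1,0,0,-0.003],
    [0.017,-0.006,0.22,0,0,-0.003],
    [0.017,-0.006,0.34,0,0,-0.003],
    [0.017,-0.006,0.44,0,0,-0.003],
    [0.017,-0.006,0.5,0,0,-0.003],
  ],
)

```text
t: 2.65
tool_pos: [0.4841, -0.0037, 0.284]
orientation: [-2.603, -1.758, 0.001]
force: [-0.1, -0.1, 0.3]
opening: 0.0929
gripper_force: 0.0
```

```bash
python3 - <<'E'
from plant import *
from h import *
s=read_state();p,a=bar(.026);print(s['t'],s['tool_pos'],s['force'])
rows([(*p,.118,a)],s)
E
```

```text
2.65 [ 0.48409413 -0.00373129  0.28402   ] [-0.07884546 -0.09793949  0.30486457]
[[0.001, 0.001, -0.005, -0.0, 0.0, -0.0]]
```

arm_command(
  increments=[
    [0,0,0,0,0,0],
    [0,0,0,0,0,0],
    [0,0,0,0,0,0],
    [0,0,0,0,0,0],
    [0,0,0,0,0,0],
  ],
  fingers=1,
  force=12,
)

```text
t: 3.28
tool_pos: [0.4846, -0.0031, 0.2852]
orientation: [2.602, 1.76, 0.001]
force: [-0.3, 0.2, 1.8]
opening: 0.0545
gripper_force: 12.0
```

arm_command(
  increments=[
    [0,0,0,0,0,0],
    [0,0,0,0,0,0],
    [0,0,0,0,0,0],
    [0,0,0,0,0,0],
    [0,0,0,0,0,0],
  ],
)

```text
t: 3.9
tool_pos: [0.4846, -0.0031, 0.2851]
orientation: [2.602, 1.759, 0.001]
force: [-1.1, 0.5, 5.1]
opening: 0.0542
gripper_force: 12.0
```

arm_command(
  increments=[
    [0,0,-0.01,0,0,0],
    [0,0,-0.02,0,0,0],
    [0,0,-0.03,0,0,0],
    [0,0,-0.035,0,0,0],
    [0,0,-0.035,0,0,0],
  ],
)

```text
t: 4.53
tool_pos: [0.4844, -0.0031, 0.2918]
orientation: [2.603, 1.76, 0.0]
force: [-0.5, 0.3, -0.3]
opening: 0.0549
gripper_force: 12.0
```

```bash
python3 - <<'E'
from plant import *
from h import *
s=read_state();print(s['t'],s['tool_pos'],s['force'],s['opening'])
c=read_camera('wrist');cv2.imwrite('pics/w2.png',c['image'][:,:,::-1])
c2=read_camera('scene');k=cv2.resize(c2['image'][100:260,180:340],None,fx=2.4,fy=2.4,interpolation=cv2.INTER_CUBIC)
cv2.imwrite('pics/w2.png',np.hstack([cv2.resize(c['image'],(400,300)),cv2.resize(k,(300,300))])[:,:,::-1])
E
```

```text
4.525 [ 0.48442622 -0.00309527  0.29180116] [-0.46608304  0.28129611 -0.28426307] 0.05490997931081883
```

View pics/w2.png

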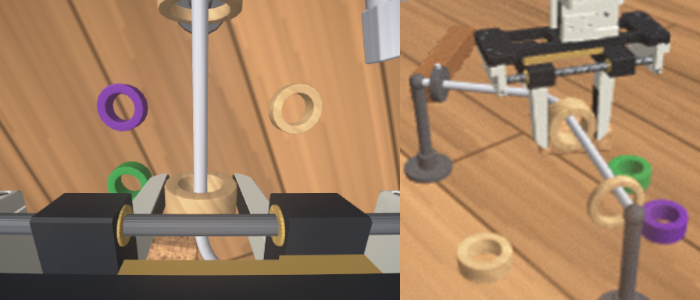

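The ring is held and lifted clear of the bar's top contact, with wrist force about 0, and the slim ring is undisturbed. Next I plan the path round the bend.

```bash
python3 - <<'E'
from plant import *
from h import *
s=read_state();S=np.linspace(.026,-.146,31)
T=lambda v:(*bar(v)[0],.125,bar(v)[1])
cur=s
for k in range(6):
    t=[T(v) for v in S[1+5*k:6+5*k]];rows(t,cur)
    x,y,z,a=t[-1];c,n=np.cos(np.radians(a)),np.sin(np.radians(a))
    cur=dict(tool_pos=[x,y,z+.167],orientation=Rn.from_matrix(np.array([[-n,c,0],[c,n,0],[0,0,-1.]])).as_rotvec())
    print(S[5+5*k].round(4),np.round(cur['tool_pos'],4))
E
```

```text
[[-0.032, 0.001, -0.002, -0.0, 0.0, 0.0], [-0.06, 0.001, -0.002, -0.0, 0.0, 0.0], [-0.089, 0.001, -0.002, -0.0, 0.0, 0.0], [-0.118, 0.001, -0.002, -0.0, 0.0, 0.0], [-0.146, 0.001, -0.002, -0.0, 0.0, -0.014]]
-0.0027 [ 0.4737 -0.0303  0.292 ]
[[-0.029, 0.001, 0.0, 0.0, 0.0, -0.03], [-0.057, 0.005, 0.0, 0.0, 0.0, -0.061], [-0.085, 0.012, 0.0, 0.0, 0.0, -0.091], [-0.112, 0.022, 0.0, 0.0, 0.0, -0.122], [-0.138, 0.034, 0.0, 0.0, 0.0, -0.152]]
-0.0313 [ 0.4709 -0.0586  0.292 ]
[[-0.029, 0.001, 0.0, 0.0, 0.0, -0.03], [-0.057, 0.005, 0.0, 0.0, 0.0, -0.061], [-0.085, 0.012, 0.0, 0.0, 0.0, -0.091], [-0.112, 0.022, 0.0, 0.0, 0.0, -0.122], [-0.138, 0.034, 0.0, 0.0, 0.0, -0.152]]
-0.06 [ 0.4814 -0.0849  0.292 ]
[[-0.029, 0.001, 0.0, 0.0, 0.0, -0.015], [-0.057, 0.002, 0.0, 0.0, 0.0, -0.015], [-0.086, 0.004, 0.0, 0.0, 0.0, -0.015], [-0.115, 0.005, 0.0, 0.0, 0.0, -0.015], [-0.143, 0.006, 0.0, 0.0, 0.0, -0.015]]
-0.0887 [ 0.499  -0.1075  0.292 ]
[[-0.029, -0.0, 0.0, 0.0, 0.0, 0.0], [-0.057, -0.0, 0.0, 0.0, 0.0, 0.0], [-0.086, -0.0, 0.0, 0.0, 0.0, 0.0], [-0.115, -0.0, 0.0, 0.0, 0.0, 0.0], [-0.143, -0.0, 0.0, 0.0, 0.0, 0.0]]
-0.1173 [ 0.5167 -0.1301  0.292 ]
[[-0.029, -0.0, 0.0, 0.0, 0.0, 0.0], [-0.057, -0.0, 0.0, 0.0, 0.0, 0.0], [-0.086, -0.0, 0.0, 0.0, 0.0, 0.0], [-0.115, -0.0, 0.0, 0.0, 0.0, 0.0], [-0.143, -0.0, 0.0, 0.0, 0.0, 0.0]]
-0.146 [ 0.5344 -0.1526  0.292 ]
```

arm_command(
  increments=[
    [-0.032,0.001,-0.002,0,0,0],
    [-0.06,0.001,-0.002,0,0,0],
    [-0.089,0.001,-0.002,0,0,0],
    [-0.118,0.001,-0.002,0,0,0],
    [-0.146,0.001,-0.002,0,0,-0.014],
  ],
)

```text
t: 5.25
tool_pos: [0.4735, -0.0307, 0.2921]
orientation: [-2.563, -1.817, -0.0]
force: [1.0, 0.1, -0.0]
opening: 0.0543
gripper_force: 12.0
```

arm_command(
  increments=[
    [-0.029,0.001,0,0,0,-0.03],
    [-0.057,0.005,0,0,0,-0.061],
    [-0.085,0.012,0,0,0,-0.091],
    [-0.112,0.022,0,0,0,-0.122],
    [-0.138,0.034,0,0,0,-0.152],
  ],
)

```text
t: 5.88
tool_pos: [0.4709, -0.059, 0.2922]
orientation: [2.057, 2.374, 0.0]
force: [0.7, 0.1, 0.0]
opening: 0.0543
gripper_force: 12.0
```

```bash
python3 - <<'E'
from plant import *
from h import *
s=read_state();print(s['t'],s['tool_pos'],s['force'],s['opening'])
rows([(*bar(v)[0],.125,bar(v)[1]) for v in (-.0313,-.037,-.0427,-.0485,-.0542,-.06)],s)
E
```

```text
5.875 [ 0.47086701 -0.0590319   0.29215936] [0.69045435 0.13489283 0.00117155] 0.054289096877671465
[[0.003, 0.0, 0.001, 0.0, 0.0, 0.001], [-0.026, 0.002, 0.001, 0.0, 0.0, -0.029], [-0.054, 0.006, 0.001, 0.0, 0.0, -0.059], [-0.082, 0.012, 0.001, 0.0, 0.0, -0.09], [-0.109, 0.022, 0.001, 0.0, 0.0, -0.12], [-0.136, 0.034, 0.001, 0.0, 0.0, -0.151]]
```

Tracking is good and the forces are small, so I continue.

arm_command(
  increments=[
    [-0.026,0.002,0,0,0,-0.03],
    [-0.054,0.006,0,0,0,-0.06],
    [-0.082,0.012,0,0,0,-0.09],
    [-0.109,0.022,0,0,0,-0.12],
    [-0.136,0.034,0,0,0,-0.151],
  ],
)

```text
t: 6.5
tool_pos: [0.4814, -0.085, 0.2921]
orientation: [-1.442, -2.791, -0.0]
force: [-1.1, -0.2, 0.5]
opening: 0.0543
gripper_force: 12.0
```

arm_command(
  increments=[
    [-0.029,0.001,0,0,0,-0.015],
    [-0.057,0.002,0,0,0,-0.015],
    [-0.086,0.004,0,0,0,-0.015],
    [-0.115,0.005,0,0,0,-0.015],
    [-0.143,0.006,0,0,0,-0.015],
  ],
)

```text
t: 7.12
tool_pos: [0.4992, -0.1075, 0.2921]
orientation: [-1.38, -2.822, 0.0]
force: [0.8, -0.4, -0.5]
opening: 0.0546
gripper_force: 12.0
```

```bash
python3 - <<'E'
from plant import *
from h import *
s=read_state();print(s['t'],s['tool_pos'],s['force'],s['opening'])
rows([(*bar(v)[0],.125,bar(v)[1]) for v in (-.0887,-.1,-.11,-.12,-.13,-.14)],s)
E
```

```text
7.125 [ 0.49920599 -0.10753051  0.29211626] [ 0.81524885 -0.37824719 -0.46319569] 0.0546195245480468
[[0.0, -0.001, 0.001, -0.0, -0.0, -0.001], [-0.056, -0.001, 0.001, -0.0, -0.0, -0.001], [-0.106, -0.0, 0.001, -0.0, -0.0, -0.001], [-0.156, -0.0, 0.001, -0.0, -0.0, -0.001], [-0.206, -0.0, 0.001, -0.0, -0.0, -0.001], [-0.256, 0.0, 0.001, -0.0, -0.0, -0.001]]
```

arm_command(
  increments=[
    [-0.056,0,0,0,0,0],
    [-0.106,0,0,0,0,0],
    [-0.156,0,0,0,0,0],
    [-0.206,0,0,0,0,0],
    [-0.256,0,0,0,0,0],
  ],
)

```text
t: 7.75
tool_pos: [0.5308, -0.1482, 0.2921]
orientation: [-1.38, -2.822, -0.0]
force: [-0.2, 0.4, -0.4]
opening: 0.0546
gripper_force: 12.0
```

arm_command(
  increments=[
    [-0.005,0,0.01,0,0,0],
    [-0.01,0,0.02,0,0,0],
    [-0.015,0,0.027,0,0,0],
    [-0.02,0,0.027,0,0,0],
    [-0.025,0,0.027,0,0,0],
  ],
)

```text
t: 8.38
tool_pos: [0.5335, -0.1515, 0.2868]
orientation: [1.38, 2.822, 0.0]
force: [-0.2, 0.6, -0.1]
opening: 0.0548
gripper_force: 12.0
```

```bash
python3 - <<'E'
from plant import *
from h import *
s=read_state();print(s['t'],s['tool_pos'],s['force'],s['opening'])
rows([(*bar(v)[0],.119,bar(v)[1]) for v in (-.145,-.1508)],s)
c=read_camera('wrist');c2=read_camera('scene');k=cv2.resize(c2['image'][90:210,140:260],(360,360),interpolation=cv2.INTER_CUBIC)
cv2.imwrite('pics/w3.png',np.hstack([cv2.resize(c['image'][150:],(438,274))[:,:],cv2.resize(k,(274,274))])[:,:,::-1])
E
```

```text
8.375 [ 0.53350819 -0.15151468  0.28678826] [-0.18220313  0.60993261 -0.12103795] 0.054817760109864465
[[-0.002, -0.0, 0.004, 0.0, 0.0, -0.001], [-0.031, 0.0, 0.004, 0.0, 0.0, -0.001]]
```

View pics/w3.png

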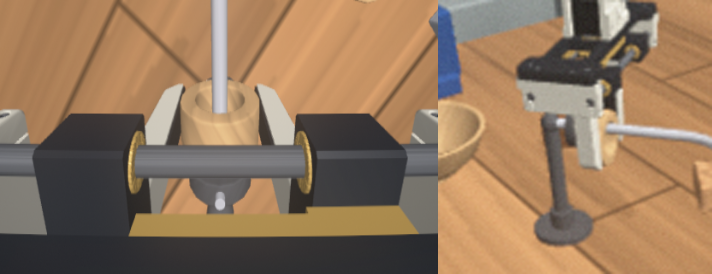

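The wrist view shows the ring at (220,115) between the pads and just short of the dark collar at (220,190), still centred on the bar. I creep forward until contact.

arm_command(
  increments=[
    [-0.008,0,0,0,0,0],
    [-0.014,0,0,0,0,0],
    [-0.019,0,0,0,0,0],
    [-0.023,0,0,0,0,0],
    [-0.026,0,0,0,0,0],
  ],
)

```text
t: 9.1
tool_pos: [0.5362, -0.1551, 0.2865]
orientation: [-1.378, -2.82, -0.001]
force: [-5.5, 5.4, 3.5]
opening: 0.0547
gripper_force: 12.0
```

arm_command(
  increments=[
    [-0.002,0,0,0,0,0],
    [-0.004,0,0,0,0,0],
    [-0.006,0,0,0,0,0],
    [-0.008,0,0,0,0,0],
    [-0.01,0,0,0,0,0],
  ],
)

```text
t: 9.72
tool_pos: [0.5371, -0.1561, 0.2861]
orientation: [-1.377, -2.818, -0.002]
force: [-7.8, 8.2, 5.5]
opening: 0.0541
gripper_force: 12.0
```

Contact is made, with about 11 N along the bar. I ease off most of it with a light grip, then release.

arm_command(
  increments=[
    [0.003,0,0.002,0,0,0],
    [0.006,0,0.003,0,0,0],
    [0.007,0,0.003,0,0,0],
    [0.007,0,0.003,0,0,0],
    [0.007,0,0.003,0,0,0],
  ],
  force=5,
)

```text
t: 10.35
tool_pos: [0.5368, -0.156, 0.2858]
orientation: [-1.379, -2.821, -0.0]
force: [-3.0, 4.2, 1.4]
opening: 0.0545
gripper_force: 5.0
```

arm_command(
  increments=[
    [0,0,0,0,0,0],
    [0,0,0,0,0,0],
    [0,0,0,0,0,0],
    [0,0,0,0,0,0],
    [0,0,0,0,0,0],
  ],
  fingers=-1,
)

```text
t: 10.98
tool_pos: [0.5371, -0.1562, 0.2862]
orientation: [1.38, 2.822, -0.0]
force: [-0.4, 0.8, -0.0]
opening: 0.0926
gripper_force: 0.0
```

```bash
python3 - <<'E'
from plant import *
from h import *
s=read_state();print(s['t'],s['tool_pos'],s['force'],s['opening'])
c=read_camera('wrist');c2=read_camera('scene');k=cv2.resize(c2['image'][110:180,180:250],(400,400),interpolation=cv2.INTER_CUBIC)
w=cv2.resize(c['image'][240:384,186:330],(400,400),interpolation=cv2.INTER_CUBIC)
cv2.imwrite('pics/w4.png',np.hstack([w,k])[:,:,::-1])
E
```

```text
10.975 [ 0.53707609 -0.1561968   0.28616454] [-0.43791402  0.76690874 -0.04471604] 0.09259197036724674
```

View pics/w4.png

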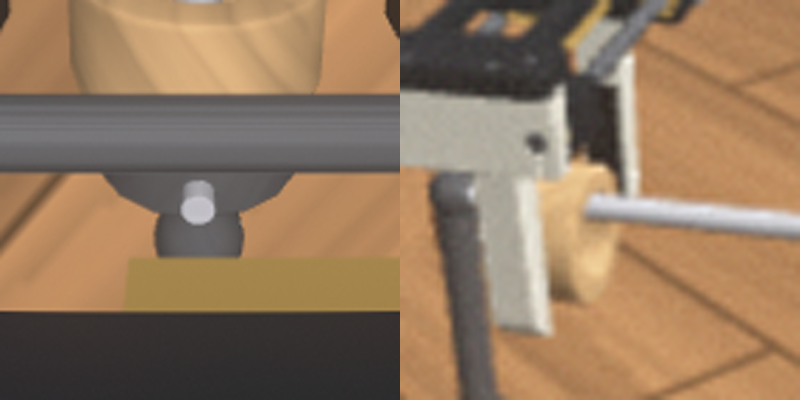

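The fingers are open and clear of the ring, which hangs on the bar. The collar contact is hidden behind the gripper's crossbar, so I go straight up and look again.

arm_command(
  increments=[
    [0,0,-0.08,0,0,0],
    [0,0,-0.2,0,0,0],
    [0,0,-0.35,0,0,0],
    [0,0,-0.5,0,0,0],
    [0,0,-0.6,0,0,0],
  ],
)

```text
t: 11.7
tool_pos: [0.5373, -0.1562, 0.4091]
orientation: [1.379, 2.82, 0.0]
force: [0.2, 0.3, 0.9]
opening: 0.0928
gripper_force: 0.0
```

arm_command(
  increments=[
    [-0.2,0,0,0,0,0],
    [-0.45,0,0,0,0,0],
    [-0.7,0,0,0,0,0],
    [-0.9,0,0,0,0,0],
    [-0.9,0,0,0,0,0],
  ],
)

```text
t: 12.32
tool_pos: [0.6481, -0.3004, 0.404]
orientation: [-1.382, -2.819, 0.0]
force: [0.6, -0.8, -0.9]
opening: 0.093
gripper_force: 0.0
```

```bash
python3 - <<'E'
from plant import *
from h import *
s=read_state();print(s['t'],s['tool_pos'],s['force'])
c=read_camera('wrist');np.savez('w5.npz',**c);k=read_camera('scene')['image']
p=proj(c,[[*bar(-.1628)[0],.13],[*bar(-.1508)[0],.146],[*bar(-.1628)[0],.146],[*bar(-.1388)[0],.146]]).round(1);print(p.tolist())
u,v=p[0].astype(int);u0,v0=max(0,min(u-45,422)),max(0,min(v-45,294))
w=cv2.resize(c['image'][v0:v0+90,u0:u0+90],(400,400),interpolation=cv2.INTER_CUBIC)
print(u0,v0)
cv2.imwrite('pics/w5.png',np.hstack([w,cv2.resize(k[90:290,150:350],(400,400))])[:,:,::-1])
E
```

```text
12.325 [ 0.6481268  -0.30040799  0.40403479] [ 0.60324896 -0.83197293 -0.90370808]
[[257.6, 3.6], [257.7, -22.8], [257.7, -5.0], [257.6, -41.0]]
212 0
```

View pics/w5.png

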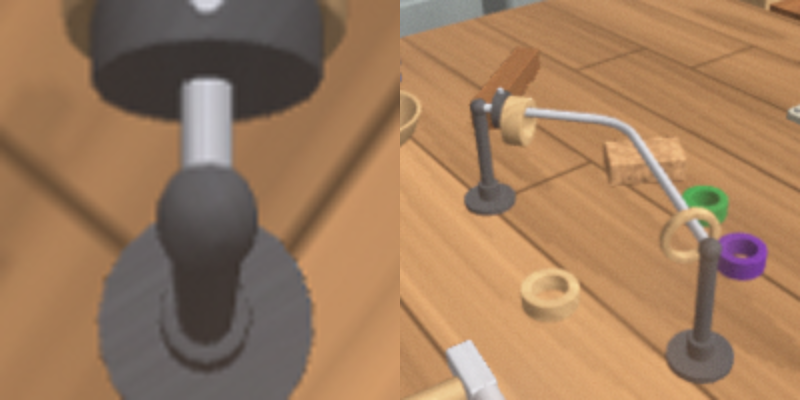

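The ring hangs at the collar, right panel (518,120), and the slim ring is in place. One enlarged view will check the gap.

```bash
python3 - <<'E'
from plant import *
from h import *
a=read_camera('top');b=read_camera('scene')
print(proj(a,[[*bar(-.1508)[0],.146]]).round(1))
f=lambda i,v,u,n:cv2.resize(i[v:v+n,u:u+n],(400,400),interpolation=cv2.INTER_CUBIC)
cv2.imwrite('pics/w6.png',np.hstack([f(a['image'],140,335,50),f(b['image'],128,185,40)])[:,:,::-1])
E
```

```text
[[366.8 170.2]]
```

View pics/w6.png

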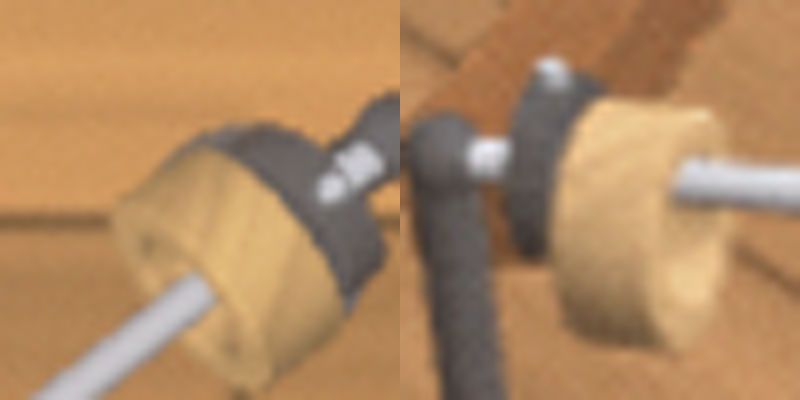

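In both views the ring sits square and flush against the collar, with no visible gap, and hangs freely. I hand the job in.

```bash
python3 -c "
from plant import *
print(close_job())"
```

```text
the job is handed in; nothing more can be done
None
```

The thick ring now hangs freely, flush against the stop collar on the short leg; the slim ring was left where it was, and the job was handed in at about 12.5 s.

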